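Present a flat bar through the spatter guard for tacking

ROBOT

A 7-joint arm with a two-finger parallel gripper is mounted at the origin on the work surface. World frame = base frame: x ahead of the robot, y to its left, z up, the work surface at z = 0. Lengths are in m, angles in rad, forces in N, time in s.
With the tool pointing down it reaches from about 0.4 to 0.85 m from the base axis. Payload 10.4 kg.
Tool frame: the origin (TCP) lies between the finger pads; the fingertips stand 17 mm ahead of it and the grasp point (between the pads) lies 2 mm behind it; z points along the fingers, y is the direction in which the jaws open and shut (so a half turn about z gives the same grasp; the last joint's range is limited). The gripper opens to 87 mm and grips with 3 to 60 N. Pads are 19 mm wide; open, the fingers measure 117 mm over their backs; the gripper's body (75 mm by 190 mm) begins 51 mm behind the grasp point.
Start: joints at [1.19, 0.332, -0.065, 1.46, 0.022, 1.35, -0.088], TCP at [0.219, -0.585, 0.205] pointing down, gripper open.
Joint ranges: [-2.6, 2.6], [-0.5, 2.12], [-1.47, 1.34], [0.16, 2.42], [-1.27, 4.41], [0.06, 2.06], [-2.6, 2.6]. Speed limits (rad/s): [2.22, 2.22, 2.79, 2.79, 3.14, 3.14, 3.14].

INTERFACE

Orientations are given as [roll, pitch, yaw] about the fixed x, y, z axes, in that order (R = Rz(yaw) Ry(pitch) Rx(roll)).
In Python, from workcell import env gives the robot as it stands.
- The arm moves only by the tool send_rows, never from a script. Its argument "deltas" is a list of rows, each a list of 7 numbers: the shift along the world's x, y, z normalised to -1 to 1, where 1 is 0.2 m, then the turn, a rotation vector about the world's x, y, z normalised to -1 to 1, where 1 is 90 degrees, then the opening, from -1 (shut) to 1 (fully open). A call has 1 to 12 rows; each row is the pose to reach, as a shift and turn from the pose commanded when the call began; what a row does not reach only later rows make up. A row lasts 1/8 s, in which the tool goes at most 62.5 mm and 10.7 degrees, less where a joint would pass 70% of its speed; a pose out of reach is approached as far as the arm can. A call with a number of a shift or a turn outside -1 to 1 is refused whole. A call with a gripper value outside its range is refused whole. The fingers move at their own pace and stop on an object; the grip force is fixed at half the most. Time passes only in rows, so rows that repeat a pose let the fingers close. It gives the time, the measured TCP pose, the force and the opening at its end, in the units of the state.
- env.get_obs(): the state, without advancing time (a new reading comes with each control period).
- env.capture(name): name is "scene" or "side" or "wrist"; returns a dict with "frame" (400x640x3 uint8, red, green, blue), "range_z" (400x640 float32, m along the optical axis (not along the pixel's ray), 0 where there is no reading), "fx", "fy", "cx", "cy" (pixels), "view" (4x4, takes a point from world to camera coordinates). Camera axes: x right, y down, z forward; pixel columns grow to the right and rows downward; lengths in m; the calibration is good to about 2 mm. A picture is of the moment at which its call begins.
- env.job_done(): hands the job in, once; it reports no verdict.
The state is a dict: "time_s": time; "joints": joint angles; "joint_vel": joint speeds; "joint_torque": joint torques, N m; "ee_pos": TCP position; "orientation": TCP orientation; "wrist_force": force on the tool from outside, world axes, zero at the start; "torque": the same for the moment, N m; "width": finger opening in m.
Only numpy, scipy, OpenCV 4.12 (cv2) and the standard library are available. Lean on these libraries where they do the work, as an engineer would, in place of code of your own. Each camera call takes 0.05 s, during which the arm holds its last target.

TASK

Take the bright flat bar out of the blue bin and feed its bare end (not the yellow one) through the slot window of the green spatter guard, from the robot's side, until about 50 mm of it sticks out past the far side of the panel, under the torch. Finish while still holding it there in the gripper, steady and level, without pressing hard on the guard, ready to be tacked. Leave the copper-coloured square bar and the other things on the bench where they are.

Things in the scene. Friction and masses are not known exactly. Their poses are not given: they have to be found in the camera images.
- bar_center (a point): Centre of the loose flat bar: bright metal, 260 mm long, 30 mm wide, 12 mm thick, about 0.3 kg, lying flat on the floor of the bin beside the square bar. Its x axis runs along the bar from the end painted yellow (last 50 mm) to the bare end, y across its 30 mm width, z up through its thickness. In the bin the bare end points roughly away from the robot.
- bar_tip (a point): Centre of the bare end face of the flat bar, 130 mm along +x from bar_center; same axes. The last 4 mm at this end are 1 mm smaller on every side.
- guard_window (a point): Centre of the slot window, in the robot-side face of the guard's panel, 110 mm above the bench. x points straight through it, away from the robot; y left along the slot; z up. Slot 32 mm wide (y), 14 mm high (z): 2 mm more than the bar each way; panel 8 mm thick. Four steel lips flare out 11 mm towards the robot, widening the mouth by about 7 mm on each side.
- guard: Green upright spatter guard, fixed to the bench: panel 220 mm wide, top 165 mm above the bench, with two low wings on the far side. Origin on the bench under the window, at the panel's robot-side face; same axes as guard_window. Torch post 155 mm past that face, 85 mm to the left, 0.21 m tall.
- torch_tip (a point): End of the torch's copper nozzle, fixed to the guard: 78 mm past the panel's robot-side face, 8 mm to the left of the window's axis and 50 mm above it.
- bin: Blue open bin fixed to the bench, outside 320 mm (x) by 290 mm (y), 40 mm high, walls and floor 5 mm thick; origin at the centre of its underside. Its two bars lie roughly along its x, about 65 mm either side of its middle; which is on which side changes.
- square_center (a point): Centre of the copper-coloured square bar, 220 mm long (x), 22 by 22 mm, loose in the bin; leave it there.
- jar_center (a point): Centre of an upright white and black paste jar, 60 mm across, 65 mm tall, loose on the bench; leave it alone.
- hammer: Hammer lying on the bench, 260 mm long along its x, loose; origin under its middle; leave it alone.

How it is judged:
By the outcome, as a careful person would: the job done as asked, in the order asked, and still so for the second after the job is handed in, while the arm keeps its last pose, push and grip.
It also fails if it takes over 56 s, if anything falls off the work surface, if the arm or the gripper's body presses on something with over 40 N, if the wrist force passes 120 N, or if a joint passes its speed limit or range.

## Working session

There is one attempt and no reset: what is moved stays moved. The work goes in short steps, Python scripts to look and compute and a tool call to move; the robot and the scene stay as the last step left them, time stands still between calls to the robot, and variables do not carry over. Pictures are saved under pics/ and viewed, and the job is handed in when it is done.

Besides the shell and the picture viewer there is one more tool, called after ">>>" by a JSON object that holds its "method" and its "body". send_rows: Moves the arm, as the interface text tells. Its arguments: {"type":"object","properties":{"deltas":{"type":"array","items":{"type":"array","items":{"type":"number"}}}},"required":["deltas"]}

```bash
ls; mkdir -p pics; cat > h.py <<'E'
import numpy as np, cv2
from workcell import env
def cap(n,fn=None):
    d=env.capture(n)
    if fn: cv2.imwrite('pics/'+fn,d['frame'][:,:,::-1])
    np.savez('%s.npz'%n,**d)
    return d
def pts(d):
    """world point per pixel from depth"""
    h,w=d['range_z'].shape
    u,v=np.meshgrid(np.arange(w),np.arange(h)); z=d['range_z']
    c=np.stack([(u-d['cx'])/d['fx']*z,(v-d['cy'])/d['fy']*z,z],-1)
    M=np.linalg.inv(d['view']); return c@M[:3,:3].T+M[:3,3]
def ray(d,uv,z0):
    uv=np.atleast_2d(uv).astype(float); M=np.linalg.inv(d['view'])
    r=np.c_[(uv[:,0]-d['cx'])/d['fx'],(uv[:,1]-d['cy'])/d['fy'],np.ones(len(uv))]@M[:3,:3].T
    o=M[:3,3]; return o+r*((z0-o[2])/r[:,2])[:,None]
E
python3 - <<'E'
from h import *
for n in ['scene','side','wrist']:
    d=cap(n,n+'0.png'); print(n,np.linalg.inv(d['view'])[:3].round(3).tolist(),d['fx'])
print(env.get_obs())
E
```

```text
pics
scene [[0.846, 0.282, -0.453, 1.183], [0.534, -0.449, 0.717, -1.07], [-0.002, -0.848, -0.53, 0.853]] 441.81305704704704
side [[-0.677, -0.351, 0.647, -0.27], [-0.736, 0.351, -0.579, 0.66], [-0.024, -0.868, -0.496, 0.751]] 489.8425049489716
wrist [[0.351, -0.907, -0.234, 0.282], [-0.936, -0.34, -0.086, -0.561], [-0.002, 0.249, -0.968, 0.385]] 338.4246019743301
{'time_s': 0.15, 'joints': array([ 1.1903932 ,  0.33269034, -0.06467435,  1.46071765,  0.02160334,
        1.34993188, -0.08850395]), 'joint_vel': array([-0.00030955, -0.002349  , -0.00037726, -0.00095271, -0.00172967,
        0.00060359,  0.00095578]), 'joint_torque': array([ 1.46993796e-03, -6.23633909e+01,  2.49662460e-02, -3.90142357e+01,
       -6.13595685e-02,  3.72042682e-02,  1.39368376e-04]), 'ee_pos': array([ 0.2187608 , -0.58513525,  0.20417406]), 'orientation': array([-3.14054221e+00,  5.79185183e-05,  3.57791962e-01]), 'wrist_force': array([-1.23253067, -0.22654622, -0.23097617]), 'torque': array([ 0.00780775, -0.00502453, -0.01103591]), 'width': 0.08689074153805672}
```

View pics/scene0.png

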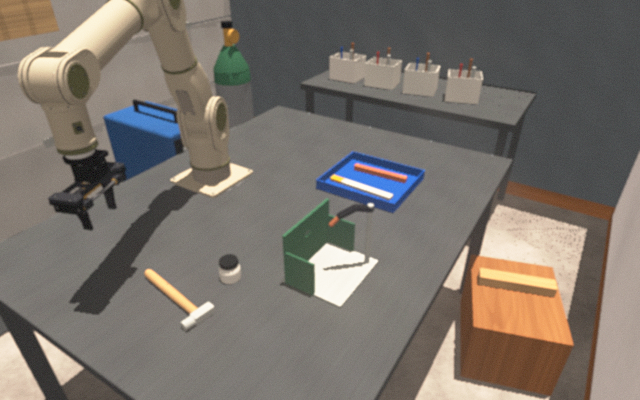

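View pics/side0.png

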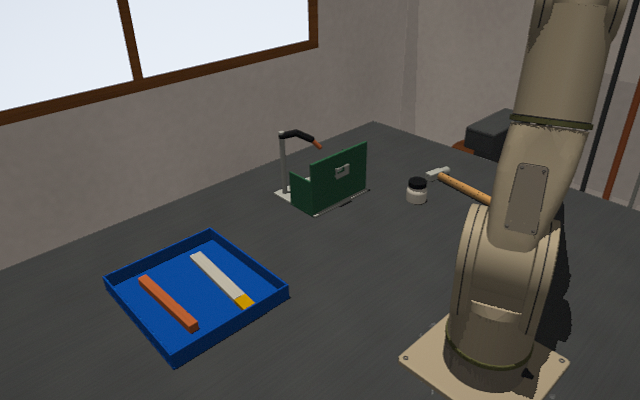

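View pics/wrist0.png

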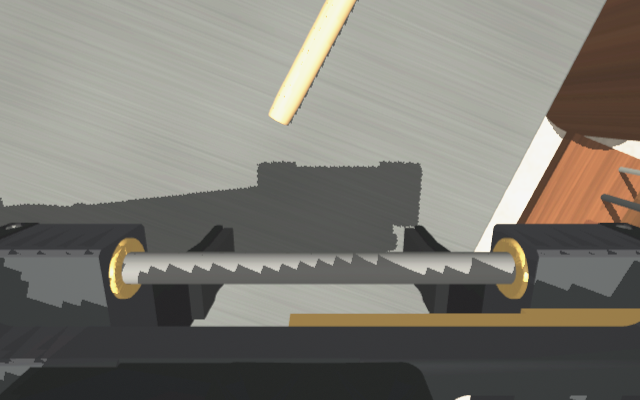

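```bash
python3 - <<'E'
from h import *
for n in ['scene','side']:
    d=dict(np.load(n+'.npz')); P=pts(d); f=d['frame']; hsv=cv2.cvtColor(f,cv2.COLOR_RGB2HSV)
    H,S,V=[hsv[...,i].astype(int) for i in range(3)]
    def box(m,name,z0,sel):
        m=m&(P[...,2]>0)&(np.abs(P[...,0])<1.2)&(np.abs(P[...,1])<1)&(d['range_z']>0)
        nn,l,st,_=cv2.connectedComponentsWithStats(m.astype(np.uint8),connectivity=8)
        for k in sel(l,st,nn):
            mm=l==k; q=P[mm]
            print(n,name,'px',st[k].tolist(),'med',np.median(q,0).round(4),'zpct',np.percentile(q[:,2],[5,50,95]).round(3))
            c=cv2.findContours(mm.astype(np.uint8),cv2.RETR_EXTERNAL,cv2.CHAIN_APPROX_NONE)[0][0][:,0]
            r=ray(d,c,z0)[:,:2]
            rc=cv2.minAreaRect((r*1000).astype(np.float32)); print('   rect',np.round(rc[0],1),np.round(rc[1],1),round(rc[2],2))
    big=lambda l,st,nn:[k for k in range(1,nn) if st[k][4]>60]
    blue=(H>105)&(H<130)&(S>150)&(V>60)
    box(blue,'bin',0.04,big)
    bm=cv2.morphologyEx(blue.astype(np.uint8),cv2.MORPH_CLOSE,np.ones((41,41)))>0
    box(bm&(S<60)&(V>120),'bare',0.017,big)
    box(bm&(((S<60)&(V>120))|((H>16)&(H<32)&(S>80)&(V>120))),'flat',0.017,big)
    box(bm&(H<14)&(S>100)&(V>80),'square',0.027,big)
    box((H>60)&(H<90)&(S>80)&(V>25),'guard',0.165,big)
E
```

```text
scene bin px [105, 105, 73, 32, 1205] med [-0.6589  0.2112  0.0303] zpct [0.025 0.03  0.035]
   rect [-608.9  219.3] [483.7 228.3] 0.3
scene bin px [318, 152, 106, 53, 1854] med [0.5568 0.3227 0.0076] zpct [0.003 0.008 0.04 ]
   rect [561.1 281.1] [331. 294.] 0.94
scene bare px [340, 177, 53, 23, 363] med [0.5684 0.2233 0.0164] zpct [0.005 0.016 0.02 ]
   rect [561.9 223.4] [ 48.2 223.4] 86.2
scene flat px [330, 174, 63, 26, 436] med [0.5478 0.2248 0.0163] zpct [0.005 0.016 0.02 ]
   rect [537.7 225. ] [ 48.2 272.1] 86.2
scene square px [355, 164, 51, 18, 267] med [0.5626 0.3524 0.0241] zpct [0.015 0.024 0.029]
   rect [560.5 345.5] [217.2  40.5] 1.82
scene guard px [215, 47, 35, 38, 968] med [-0.4996  0.6972  0.199 ] zpct [0.129 0.199 0.279]
   rect [-656.7  865.6] [183.9 823.5] 43.67
side bin px [102, 227, 187, 143, 9959] med [0.5488 0.2933 0.005 ] zpct [0.002 0.005 0.039]
   rect [536.3 293.8] [300.4 351.9] 89.95
side bare px [190, 251, 55, 48, 745] med [0.5551 0.2257 0.0163] zpct [0.014 0.016 0.019]
   rect [564.7 225. ] [ 30.3 209.1] 86.51
side flat px [190, 251, 65, 58, 918] med [0.5328 0.2268 0.0163] zpct [0.014 0.016 0.019]
   rect [544.1 226.4] [ 30.5 250.3] 86.7
side square px [138, 275, 59, 56, 757] med [0.5499 0.359  0.0259] zpct [0.018 0.026 0.028]
   rect [552.5 360.5] [226.4  27.1] 2.04
side guard px [290, 141, 77, 75, 3225] med [ 0.6053 -0.1874  0.0797] zpct [0.014 0.08  0.16 ]
   rect [ 518.  -145.7] [197.3 389.9] 0.34
```

```bash
python3 - <<'E'
from h import *
a=dict(np.load('scene.npz'))['frame'][130:310,250:450]; b=dict(np.load('side.npz'))['frame'][110:230,260:400]
cv2.imwrite('pics/c1.png',cv2.resize(a[:,:,::-1],None,fx=4,fy=3.3)[:600]);cv2.imwrite('pics/c2.png',cv2.resize(b[:,:,::-1],None,fx=5,fy=5,interpolation=cv2.INTER_NEAREST))
E
```

```text
(no output)
```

View pics/c2.png

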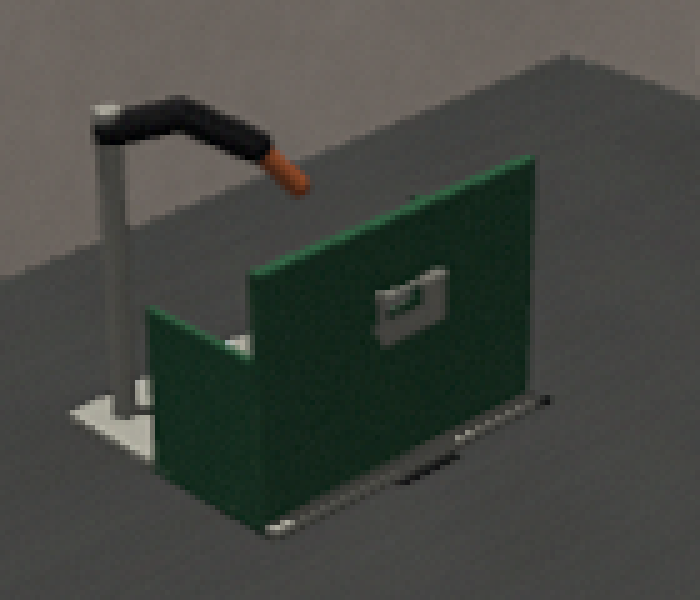

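```bash
python3 - <<'E'
from h import *
d=dict(np.load('side.npz')); P=pts(d); hsv=cv2.cvtColor(d['frame'],cv2.COLOR_RGB2HSV)
H,S,V=[hsv[...,i].astype(int) for i in range(3)]
m=(H>60)&(H<90)&(S>80)&(V>25)&(d['range_z']>0); m[:,:285]=0;m[:,372:]=0
m=cv2.erode(m.astype(np.uint8),np.ones((3,3)))>0
u,v=np.meshgrid(np.arange(640),np.arange(400))
mm=m&(u>315); q=P[mm]
for it in range(6):
    c=q.mean(0); n=np.linalg.svd(q-c)[2][2]; n*=np.sign(n[0]); r=(q-c)@n; q=q[abs(r)<max(2.0*r.std(),.002)]
print('plane n',n.round(4),'yaw',np.degrees(np.arctan2(n[1],n[0])),'c',c.round(4),len(q),r.std())
# corners top edge by ray-plane
def rp(uv):
    M=np.linalg.inv(d['view']); r=M[:3,:3]@np.array([(uv[0]-d['cx'])/d['fx'],(uv[1]-d['cy'])/d['fy'],1]); o=M[:3,3]
    return o+r*(((c-o)@n)/(r@n))
for nm,uv in dict(topL=(310,165),topR=(366,142.5),botL=(313,214.5),botR=(365,189)).items(): print(nm,rp(uv).round(4))
g=((S<60)&(V>50)); g[:160]=0;g[185:]=0;g[:,:330]=0;g[:,355:]=0
ys,xs=np.where(g); print(xs.min(),xs.max(),ys.min(),ys.max()); print(rp((xs.mean(),ys.mean())).round(4))
s=d['frame'][160:184,332:354]; print(s.mean(2).astype(int))
E
```

```text
plane n [ 1.0e+00 -8.5e-03  9.0e-04] yaw -0.48644879354762177 c [ 0.6045 -0.2324  0.0901] 1678 0.0013876867990727448
topL [ 0.6054 -0.1194  0.1646]
topR [ 0.6035 -0.3401  0.1603]
botL [ 0.6055 -0.1255  0.0054]
botR [ 0.6036 -0.3429  0.0025]
335 349 163 178
[ 0.6044 -0.2407  0.1034]
[[ 26  26  25  28  26  29  27  28  27  27  27  25  26  28  27  27  26  24
   27  28  30  26]
 [ 25  25  26  28  28  28  29  27  26  30  26  28  25  27  26  26  26  26
   27  28  29  28]
 [ 29  26  27  27  27  25  27  27  28  29  27  29  25  25  24  19  25  27
   24  27  29  28]
 [ 29  30  27  26  28  28  28  28  29  25  25  24  22  26  47  64  56  34
   21  25  26  25]
 [ 25  28  28  23  27  28  27  27  27  28  23  25  40  77 116 121 109  64
   25  27  28  27]
 [ 26  24  26  27  24  27  24  28  25  20  24  53 102 118 109  88  73  46
   25  24  28  25]
 [ 28  27  24  27  25  22  25  23  19  54 102  90  92  84  74  66  58  38
   25  26  27  27]
 [ 28  25  25  23  21  20  61  67 101  97  68  43  56  66  67  66  60  40
   27  28  28  27]
 [ 28  27  23  87  97 117 121  99  84  69  44  22  47  63  66  65  61  38
[... 715 characters left out ...]
3  39  31  24  26  26  27  26
   26  27  28  26]
 [ 25  27  30  44  62  66  65  65  53  41  32  29  26  22  28  25  24  27
   25  26  25  26]
 [ 20  28  23  28  57  65  54  39  30  25  26  26  28  27  27  27  27  25
   27  24  29  26]
 [ 27  24  27  24  40  40  33  26  27  28  27  24  26  26  27  27  26  28
   27  24  26  28]
 [ 29  24  29  27  27  25  26  28  25  25  27  26  25  27  27  29  26  27
   31  30  27  25]
 [ 27  26  29  29  25  25  25  28  29  28  26  28  28  25  27  28  26  26
   27  28  28  29]
 [ 29  25  27  27  24  27  23  27  27  26  29  28  28  26  27  28  27  26
   25  29  29  26]
 [ 28  24  28  27  27  28  30  28  28  25  28  24  25  26  27  26  22  29
   27  29  28  25]]
```

View pics/c1.png

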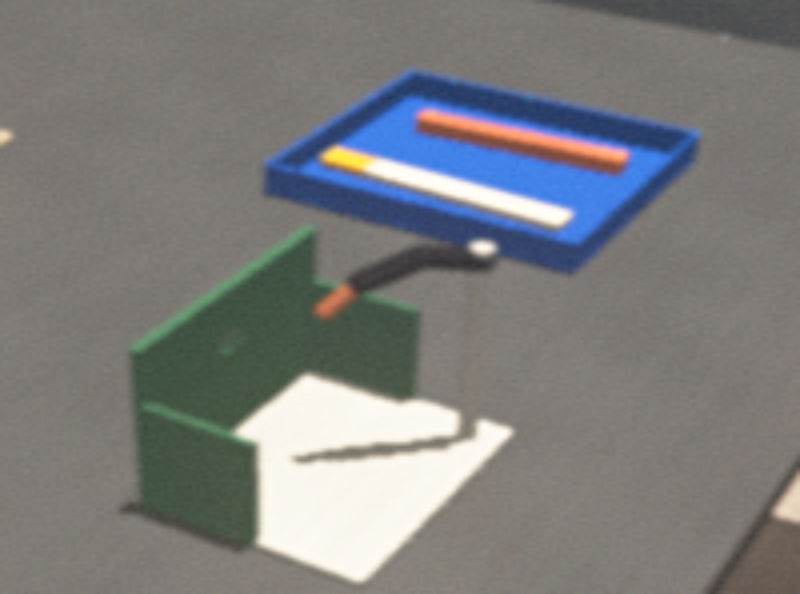

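>>> {"method": "send_rows", "body": {"deltas": [[0.25,0.3,0.12,0,0,-0.11,1],[0.5,0.6,0.24,0,0,-0.228,1],[0.75,0.8,0.36,0,0,-0.228,1],[1,1,0.48,0,0,-0.228,1],[1,1,0.48,0,0,-0.228,1],[1,1,0.48,0,0,-0.228,1]]}}

```text
time_s: 0.9
ee_pos: [0.4227, -0.382, 0.302]
orientation: [3.141, -0.003, 0.007]
wrist_force: [-0.4, 0.5, -0.7]
width: 0.0869
```

>>> {"method": "send_rows", "body": {"deltas": [[0.2,0.3,0,0,0,0,1],[0.4,0.6,0,0,0,0,1],[0.4,0.78,0,0,0,0,1],[0.4,0.78,0,0,0,0,1],[0.4,0.78,0,0,0,0,1],[0.4,0.78,0,0,0,0,1]]}}

```text
time_s: 1.65
ee_pos: [0.4981, -0.2314, 0.3004]
orientation: [3.141, 0.001, -0.003]
wrist_force: [-0.1, 0.2, -0.6]
width: 0.0871
```

```bash
python3 - <<'E'
from h import *
d=cap('wrist','w1.png'); o=env.get_obs();print(o['time_s'],o['ee_pos'],o['orientation'],o['joints'].round(2),np.linalg.inv(d['view'])[:3].round(3).tolist())
E
```

```text
1.7 [ 0.49822649 -0.23109239  0.30049663] [ 3.14142151e+00  5.29506424e-04 -3.03761327e-03] [ 0.64  0.15 -0.32  1.49  0.05  1.51 -1.26] [[-0.003, -0.968, -0.25, 0.565], [-1.0, 0.003, 0.001, -0.231], [-0.0, 0.25, -0.968, 0.481]]
```

View pics/w1.png

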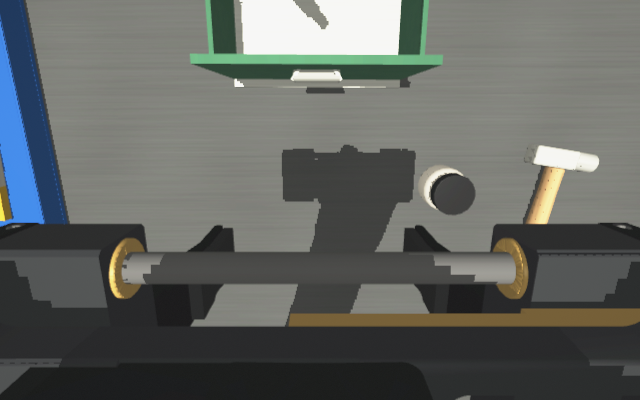

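```bash
python3 - <<'E'
from h import *
d=dict(np.load('wrist.npz')); hsv=cv2.cvtColor(d['frame'],cv2.COLOR_RGB2HSV);P=pts(d)
H,S,V=[hsv[...,i].astype(int) for i in range(3)]
g=(H>60)&(H<90)&(S>80)
L=[]
for u in range(200,436,4):
    if 285<u<350: continue
    v=np.where(g[40:100,u])[0].max()+40.5; L.append((u,v))
L=np.array(L); W=ray(d,L,.165); p=np.polyfit(W[:,1],W[:,0],1); print('edge x at y=-.232',np.polyval(p,-.232),'yaw',np.degrees(-np.arctan(p[0])),'res',(W[:,0]-np.polyval(p,W[:,1])).std())
r=np.where(g[60])[0]; print('row60',r.min(),r.max(), ray(d,[(r.min(),62),(r.max()+.99,62)],.165).round(4))
s=d['frame'][64:98,284:352].mean(2).astype(int)
for v in range(66,86,2): print(v,d['frame'][v,284:352:2].mean(1).astype(int), )
w=(S<40)&(V>130); w[:66]=0;w[86:]=0;w[:,:284]=0;w[:,352:]=0
for v in range(66,86):
    x=np.where(w[v])[0]
    if len(x)>8: print(v,x.min(),x.max()+1,ray(d,[(x.min(),v),(x.max()+1,v)],.124).round(4)[:,:2].tolist(), P[v,(x.min()+x.max())//2].round(4))
E
```

```text
edge x at y=-.232 0.5965441295275151 yaw -0.6825384580043357 res 0.0038896060454540827
row60 191 441 [[ 0.6051 -0.1198  0.165 ]
 [ 0.6045 -0.3393  0.165 ]]
66 [57 57 57 57 57 57 59 58 58 58 57 58 57 58 58 57 57 57 57 57 57 57 58 58
 57 57 58 57 56 56 56 56 56 56]
68 [58 58 58 58 58 57 60 67 65 58 58 58 58 58 58 57 58 58 58 57 57 57 57 57
 56 56 56 57 56 56 56 56 57 58]
70 [ 57  57  57  56  63 114 126 140 118 114 115 115 115 115 115 115 115 115
 115 116 116 116 116 117 117 141 135 117  71  56  56  57  57  58]
72 [ 57  57  57  57  79 227 247 243 198 198 198 198 198 198 198 198 198 199
 199 198 199 199 198 199 199 217 246 239  85  57  57  58  59  58]
74 [ 58  58  57  58 110 246 246 240 240 240 240 240 240 240 240 240 240 240
 240 240 240 240 240 240 240 200 246 246 155  57  58  57  57  57]
76 [ 57  57  58  58 220 237 237 237 237 237 237 237 237 237 237 237 237 237
 238 238 238 238 238 238 238 238 238 238 242  56  57  56  57  57]
78 [ 66  66  65 130 246 229 229 229 229 228 229 228 229 229 229 229 229 229
 229 229 229 229 230 230 229 229 230 230 244 123  58  57  57  58]
80 [132 131 132 13
[... 843 characters left out ...]
968 -0.2288  0.125 ]
77 291 342 [[0.596, -0.2038], [0.5958, -0.2547]] [ 0.5956 -0.2288  0.1277]
78 290 343 [[0.595, -0.2028], [0.5949, -0.2557]] [ 0.5947 -0.2288  0.1268]
79 290 343 [[0.5941, -0.2028], [0.5939, -0.2558]] [ 0.5939 -0.2288  0.126 ]
80 284 352 [[0.5931, -0.1967], [0.593, -0.2648]] [ 0.5929 -0.2298  0.1259]
81 284 352 [[0.5922, -0.1967], [0.592, -0.2648]] [ 0.594  -0.2297  0.0983]
82 284 352 [[0.5912, -0.1967], [0.5911, -0.2648]] [ 0.5931 -0.2297  0.0974]
83 284 352 [[0.5903, -0.1967], [0.5901, -0.2648]] [ 0.5983 -0.2293  0.0081]
84 284 352 [[0.5893, -0.1966], [0.5892, -0.2649]] [ 0.597  -0.2293  0.0086]
85 284 352 [[0.5884, -0.1966], [0.5882, -0.2649]] [ 0.5957 -0.2293  0.0094]
```

>>> {"method": "send_rows", "body": {"deltas": [[0.05,0.3,0,0,0,0,1],[0.1,0.6,0,0,0,-0.03,1],[0.2,0.9,0,0,0,-0.04,1],[0.23,1,0,0,0,-0.04,1],[0.23,1,0,0,0,-0.04,1]]}}

```text
time_s: 2.33
ee_pos: [0.5451, -0.0285, 0.3006]
orientation: [-3.141, 0.0, -0.061]
wrist_force: [0.0, 0.1, 0.1]
width: 0.0871
```

>>> {"method": "send_rows", "body": {"deltas": [[0,0.3,0,0,0,0,1],[0,0.6,0,0,0,0,1],[0,0.9,-0.2,0,0,0,1],[0,1,-0.4,0,0,0,1],[0,1,-0.5,0,0,0,1],[0,1,-0.5,0,0,0,1]]}}

```text
time_s: 3.08
ee_pos: [0.5447, 0.168, 0.1992]
orientation: [3.14, 0.003, -0.066]
wrist_force: [-0.4, -0.7, -0.2]
width: 0.0873
```

>>> {"method": "send_rows", "body": {"deltas": [[0,0.28,0,0,0,0,1],[0,0.28,0,0,0,0,1],[0,0.28,0,0,0,0,1],[0,0.28,0,0,0,0,1]]}}

```text
time_s: 3.58
ee_pos: [0.5458, 0.2247, 0.2013]
orientation: [3.141, -0.001, -0.066]
wrist_force: [0.6, -0.2, 0.0]
width: 0.0869
```

```bash
python3 - <<'E'
from h import *
d=cap('wrist','w2.png'); o=env.get_obs();print(o['time_s'],o['ee_pos'],o['orientation'],o['joints'].round(2),np.linalg.inv(d['view'])[:3].round(3).tolist())
E
```

```text
3.625 [0.54566102 0.22487219 0.20120539] [ 3.14103079e+00 -7.66970509e-04 -6.57546613e-02] [ 0.05  0.32 -0.64  1.54  0.19  1.35 -2.25] [[-0.065, -0.967, -0.248, 0.613], [-0.998, 0.063, 0.016, 0.221], [0.0, 0.248, -0.969, 0.382]]
```

View pics/w2.png

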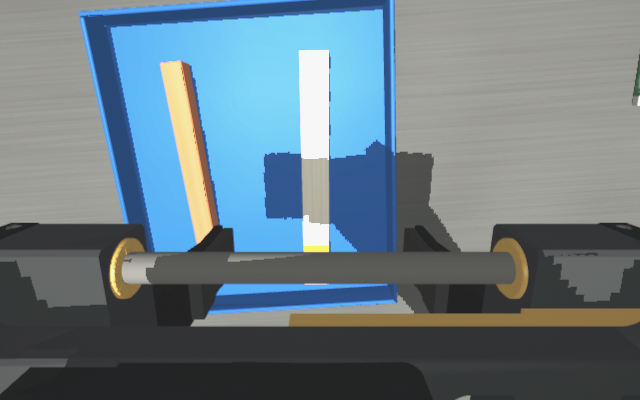

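```bash
python3 - <<'E'
from h import *
d=dict(np.load('wrist.npz')); hsv=cv2.cvtColor(d['frame'],cv2.COLOR_RGB2HSV)
H,S,V=[hsv[...,i].astype(int) for i in range(3)]
m=(S<70)&(V>110); m[:,:285]=0;m[:,345:]=0
Lp=[];Rp=[];C=[]
for v in range(56,220,2):
    x=np.where(m[v])[0]; a=ray(d,[(x.min(),v),(x.max()+1,v)],.017); Lp.append(a[0]);Rp.append(a[1])
Lp=np.array(Lp);Rp=np.array(Rp);W=np.linalg.norm(Lp-Rp,axis=1);print('w',W[::8].round(4))
C=(Lp+Rp)/2; k=(abs(W-.03)<.003); p=np.polyfit(C[k,0],C[k,1],1); print('line',p,'yaw deg',np.degrees(np.arctan(p[0])),k.sum())
col=m[40:60,308:322]; v0=40+np.where(col.all(1))[0].min(); t=ray(d,(315,v0),.017)[0]; print('tip v',v0,t)
y=(H>20)&(H<35)&(S>120); y[:,:300]=0;y[:,332:]=0;vy=np.where(y[225:260].sum(1)>12)[0].min()+225; print('yellow',vy,ray(d,(315,vy),.017)[0])
xc=t[0]-.13; print('center',xc,np.polyval(p,xc))
P=pts(d);print(P[100,315],P[200,315],P[100,260])
E
```

```text
w [0.0302 0.0305 0.0309 0.0302 0.0305 0.0309 0.0302 0.0294 0.0298 0.0301
 0.0294]
line [-0.05540543  0.25865539] yaw deg -3.1712549206357745 82
tip v 50 [0.67018216 0.22024616 0.017     ]
yellow 246 [0.45991748 0.23452799 0.017     ]
center 0.5401821561709157 0.22872636247790168
[0.62206533 0.22351098 0.01737077] [0.51517153 0.2307653  0.01804684] [0.62622628 0.28235119 0.00540303]
```

>>> {"method": "send_rows", "body": {"deltas": [[-0.028,0.02,-0.25,0,0,0.003,1],[-0.028,0.02,-0.5,0,0,0.003,1],[-0.028,0.02,-0.7,0,0,0.003,1],[-0.028,0.02,-0.8,0,0,0.003,1],[-0.028,0.02,-0.85,0,0,0.003,1],[-0.028,0.02,-0.85,0,0,0.003,1],[-0.028,0.02,-0.85,0,0,0.003,1]]}}

```text
time_s: 4.5
ee_pos: [0.5402, 0.231, 0.0322]
orientation: [-3.141, -0.002, -0.059]
wrist_force: [0.4, 0.2, -0.2]
width: 0.0867
```

>>> {"method": "send_rows", "body": {"deltas": [[0,-0.01,-0.02,0,0,0,1],[0,-0.01,-0.04,0,0,0,1],[0,-0.01,-0.04,0,0,0,1],[0,-0.01,-0.04,0,0,0,-1],[0,-0.01,-0.04,0,0,0,-1],[0,-0.01,-0.04,0,0,0,-1],[0,-0.01,-0.04,0,0,0,-1],[0,-0.01,-0.04,0,0,0,-1],[0,-0.01,-0.04,0,0,0,-1],[0,-0.01,-0.04,0,0,0,-1]]}}

```text
time_s: 5.75
ee_pos: [0.5393, 0.2286, 0.0228]
orientation: [3.142, -0.0, -0.059]
wrist_force: [-0.4, 0.1, 0.4]
width: 0.0247
```

>>> {"method": "send_rows", "body": {"deltas": [[0,0,0,0,0,0,-1],[0,0,0,0,0,0,-1]]}}

```text
time_s: 6.0
ee_pos: [0.5392, 0.2286, 0.0227]
orientation: [3.142, 0.0, -0.058]
wrist_force: [0.3, 0.5, 0.2]
width: 0.0055
```

```bash
python3 - <<'E'
from h import *
d=cap('wrist','w3.png'); d=cap('side','s3.png'); cv2.imwrite('pics/s3c.png',cv2.resize(d['frame'][200:370,90:310,::-1],None,fx=3.4,fy=3.4)); print(env.get_obs())
E
```

```text
{'time_s': 6.1, 'joints': array([ 3.14859326e-04,  4.85059251e-01, -5.93016028e-01,  1.73170436e+00,
        3.10898897e-01,  1.02001852e+00, -2.33314287e+00]), 'joint_vel': array([-0.00098015, -0.00011455,  0.00091557,  0.0004571 ,  0.00056965,
        0.00223464, -0.0010484 ]), 'joint_torque': array([ 6.88161235e-04, -6.05861521e+01, -9.25317228e+00, -3.25463533e+01,
        3.68956884e-02, -7.83626782e-02, -1.28809934e-04]), 'ee_pos': array([0.53930735, 0.22855403, 0.02278096]), 'orientation': array([ 3.14149144e+00, -3.26353104e-05, -5.84345038e-02]), 'wrist_force': array([0.4771036 , 0.65152853, 0.13765157]), 'torque': array([-0.02431732,  0.01009309,  0.01151675]), 'width': 0.002096607404793265}
```

View pics/w3.png

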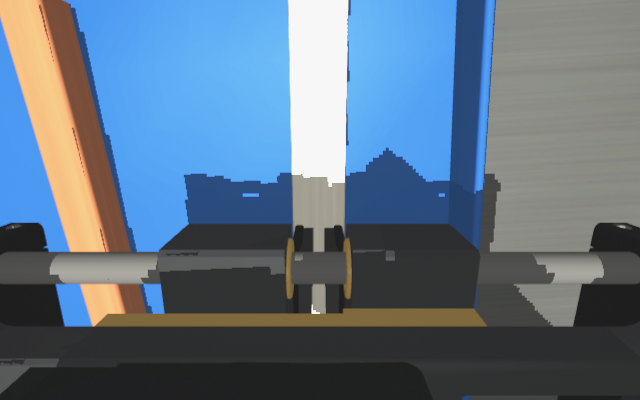

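View pics/s3c.png

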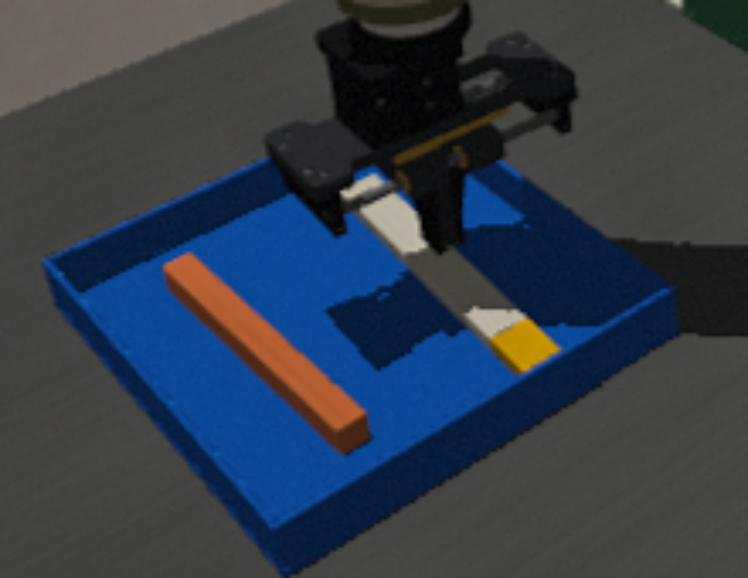

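```bash
python3 - <<'E'
from h import *
d=dict(np.load('side.npz'));P=pts(d)
for u,v in [(218,265),(218,268),(219,271),(219,274),(221,270),(221,272),(222,276),(215,262),(232,285)]: print(u,v,d['frame'][v,u],P[v,u].round(4))
e=dict(np.load('wrist.npz'));Q=pts(e);
for u,v in [(300,235),(300,260),(335,240),(297,300),(335,300),(320,150),(320,230),(320,210),(320,180),(318,300)]: print(u,v,e['frame'][v,u],Q[v,u].round(4))
E
```

```text
218 265 [10 11 11] [0.5293 0.2341 0.0659]
218 268 [6 8 9] [0.5282 0.2359 0.059 ]
219 271 [11  7 10] [0.529  0.2341 0.0489]
219 274 [6 6 5] [0.5308 0.2342 0.0392]
221 270 [10 12 11] [0.5383 0.2237 0.0406]
221 272 [33 30 28] [0.5292 0.2293 0.0432]
222 276 [69 67 61] [0.5455 0.2195 0.0163]
215 262 [4 0 4] [0.5309 0.2395 0.0764]
232 285 [69 67 61] [0.5024 0.2209 0.0164]
300 235 [30 31 31] [0.5499 0.237  0.055 ]
300 260 [110 110 105] [0.5712 0.2316 0.128 ]
335 240 [36 36 36] [0.548  0.2209 0.0589]
297 300 [31 31 32] [0.5417 0.2364 0.0971]
335 300 [49 48 48] [0.5362 0.2229 0.0895]
320 150 [247 247 247] [0.5845 0.2255 0.018 ]
320 230 [161 158 144] [0.5383 0.2281 0.0183]
320 210 [161 158 145] [0.5501 0.2274 0.0171]
320 180 [161 158 145] [0.568  0.2264 0.019 ]
318 300 [157 154 140] [0.4922 0.2319 0.0169]
```

```bash
python3 - <<'E'
from h import *
d=dict(np.load('side.npz'));cv2.imwrite('pics/s3d.png',cv2.resize(d['frame'][240:295,185:260,::-1],None,fx=10,fy=10,interpolation=cv2.INTER_NEAREST))
V=d['view']
for z in (0,.006,.02,.03,.04,.05,.06):
    o=[]
    for x,y in((.5393,.2286),(.53,.235),(.549,.2286)):
        c=V[:3,:3]@[x,y,z]+V[:3,3]; o.append((d['fx']*c[0]/c[2]+d['cx'],d['fy']*c[1]/c[2]+d['cy']))
    print(z,np.round(o,1).tolist())
E
```

```text
0 [[221.0, 284.4], [220.9, 287.6], [218.7, 282.5]]
0.006 [[220.7, 282.4], [220.6, 285.6], [218.4, 280.5]]
0.02 [[220.0, 277.8], [219.9, 280.9], [217.7, 275.8]]
0.03 [[219.5, 274.4], [219.4, 277.5], [217.2, 272.4]]
0.04 [[219.0, 271.0], [218.9, 274.1], [216.7, 269.0]]
0.05 [[218.5, 267.5], [218.3, 270.6], [216.1, 265.6]]
0.06 [[217.9, 264.0], [217.8, 267.1], [215.6, 262.1]]
```

View pics/s3d.png

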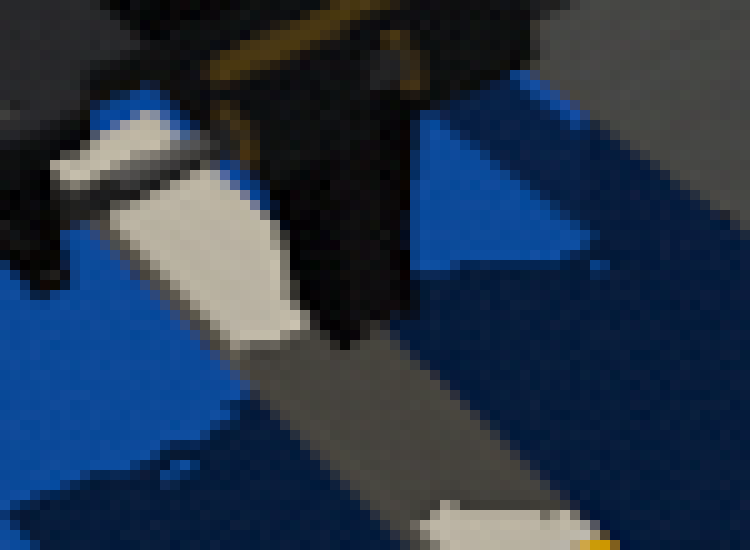

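```bash
python3 - <<'E'
from h import *
for n in ['side','wrist']:
    d=dict(np.load(n+'.npz'));P=pts(d);hsv=cv2.cvtColor(d['frame'],cv2.COLOR_RGB2HSV)
    m=(hsv[...,2]<70)&(hsv[...,1]<90)&(d['range_z']>0)&(d['range_z']>.02)
    Q=P[m]; r=Q-np.array([.5393,.2286,0])
    k=(abs(r[:,0])<.06)&(abs(r[:,1])<.12)&(Q[:,2]>.025); Q=Q[k];r=r[k]
    for a in np.arange(-.12,.12,.02):
        s=(r[:,1]>=a)&(r[:,1]<a+.02)
        if s.sum()>5: z=np.sort(Q[s,2]); print(n,round(a,2),s.sum(),z[:3].round(3),np.percentile(z,10).round(3))
E
grep -c . h.py; python3 - <<'E'
import sys; sys.path.insert(0,'.')
from h import *
d=cap('scene'); f=d['frame'][100:260,270:470]; cv2.imwrite('pics/sc3.png',cv2.resize(f[:,:,::-1],None,fx=4,fy=3.7))
E
```

```text
side -0.1 178 [0.11 0.11 0.11] 0.12
side -0.08 250 [0.112 0.113 0.114] 0.125
side -0.06 130 [0.121 0.121 0.121] 0.125
side -0.04 294 [0.113 0.115 0.117] 0.128
side -0.02 680 [0.04  0.041 0.043] 0.086
side 0.0 600 [0.039 0.04  0.041] 0.082
side 0.02 719 [0.113 0.115 0.116] 0.133
side 0.04 566 [0.12  0.121 0.122] 0.151
side 0.06 224 [0.113 0.121 0.121] 0.129
side 0.08 243 [0.115 0.115 0.116] 0.132
wrist -0.1 1295 [0.109 0.11  0.11 ] 0.113
wrist -0.08 3398 [0.111 0.111 0.111] 0.114
wrist -0.06 6943 [0.124 0.126 0.127] 0.146
wrist -0.04 13824 [0.115 0.115 0.115] 0.13
wrist -0.02 13156 [0.04  0.041 0.041] 0.122
wrist 0.0 13611 [0.04  0.04  0.041] 0.121
wrist 0.02 12484 [0.115 0.115 0.115] 0.132
wrist 0.04 5217 [0.142 0.143 0.143] 0.145
wrist 0.06 3836 [0.111 0.111 0.111] 0.114
wrist 0.08 99 [0.113 0.113 0.113] 0.114
17
```

```bash
ls pics
```

```text
c1.png
c2.png
s3.png
s3c.png
s3d.png
sc3.png
scene0.png
side0.png
w1.png
w2.png
w3.png
wrist0.png
```

View pics/sc3.png

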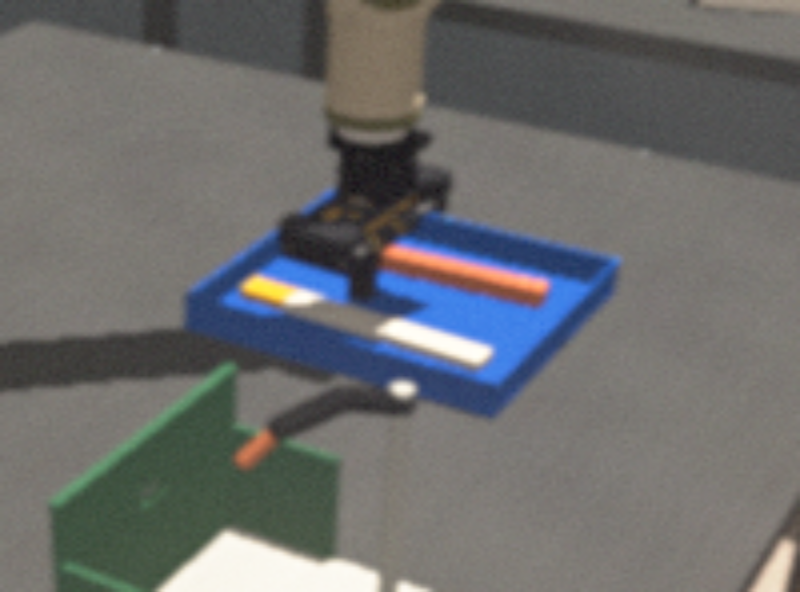

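>>> {"method": "send_rows", "body": {"deltas": [[0,0,0,0,0,0,1],[0,0,0,0,0,0,1],[0,0,0,0,0,0,1],[0,0,0,0,0,0,1],[0,0,0,0,0,0,1],[0,0,0,0,0,0,1],[0,0,-0.05,0,0,0,1],[0,0,-0.1,0,0,0,1],[0,0,-0.13,0,0,0,1],[0,0,-0.13,0,0,0,1]]}}

```text
time_s: 7.4
ee_pos: [0.5388, 0.2284, -0.004]
orientation: [3.141, 0.001, -0.058]
wrist_force: [-0.4, 0.2, -0.6]
width: 0.0855
```

```bash
python3 - <<'E'
from h import *
d=cap('side');e=cap('wrist','w4.png'); cv2.imwrite('pics/s4.png',cv2.resize(d['frame'][220:310,160:290,::-1],None,fx=6,fy=6)); o=env.get_obs(); print(o['ee_pos'],o['wrist_force'],o['width'],np.linalg.inv(e['view'])[2,3])
E
```

```text
[ 0.53936677  0.22866729 -0.00315782] [ 0.41607881 -0.44375604  0.33930583] 0.08686861635546221 0.17694534858961172
```

View pics/s4.png

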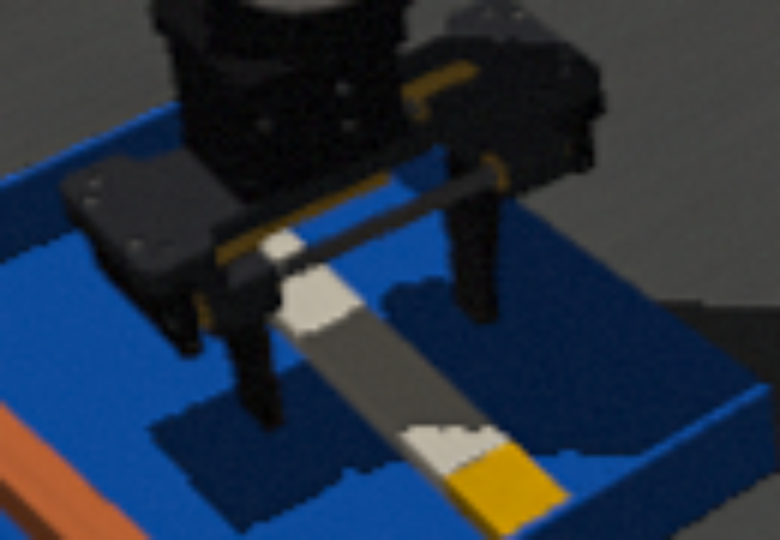

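View pics/w4.png

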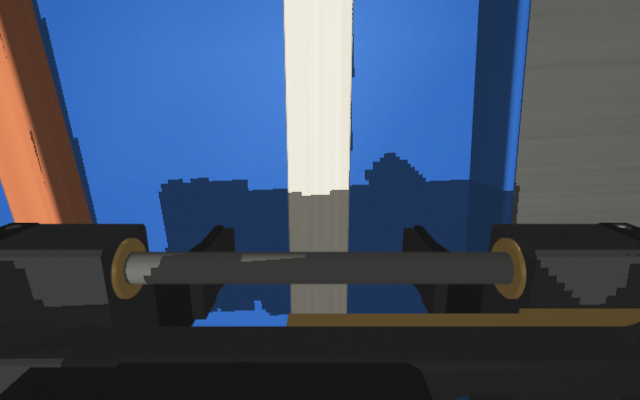

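```bash
python3 - <<'E'
from h import *
d=dict(np.load('side.npz'));V=d['view'];P=pts(d)
for y in (.2286+.0435+.012,.2286+.0435, .2286-.0435):
  for z in (0,.005,.01,.015,.02):
    c=V[:3,:3]@[.53,y,z]+V[:3,3]; print(round(y,3),z,(d['fx']*c[0]/c[2]+d['cx']).round(1),(d['fy']*c[1]/c[2]+d['cy']).round(1))
hsv=cv2.cvtColor(d['frame'],cv2.COLOR_RGB2HSV)
for (u0,u1) in((196,210),(234,246)):
    for v in range(262,294): 
        r=d['frame'][v,u0:u1]; k=np.where((r.max(1)<40))[0]
        if len(k): print(v,k+u0,P[v,k+u0,2].round(3))
E
```

```text
0.284 0 202.6 297.7
0.284 0.005 202.3 296.0
0.284 0.01 202.0 294.3
0.284 0.015 201.7 292.6
0.284 0.02 201.4 290.9
0.272 0 207.1 295.2
0.272 0.005 206.8 293.5
0.272 0.01 206.6 291.8
0.272 0.015 206.3 290.1
0.272 0.02 206.0 288.4
0.185 0 238.6 277.9
0.185 0.005 238.4 276.2
0.185 0.01 238.2 274.6
0.185 0.015 238.0 272.9
0.185 0.02 237.8 271.2
262 [200 201] [0.105 0.106]
263 [198 199 203 208 209] [0.105 0.108 0.107 0.1   0.099]
264 [196 197 198 205 208 209] [0.109 0.108 0.105 0.105 0.1   0.098]
265 [196 197 198 203 204 205 207 208] [0.107 0.108 0.109 0.106 0.103 0.107 0.095 0.097]
266 [196 197 198 201 202 203 204 205 206] [0.107 0.107 0.106 0.106 0.103 0.104 0.102 0.101 0.096]
267 [196 197 198 199 200 201 202 203 204 205] [0.107 0.104 0.106 0.105 0.104 0.104 0.103 0.102 0.102 0.1  ]
268 [196 197 198 199 200 201 202 203 204 205] [0.105 0.106 0.106 0.103 0.1   0.102 0.098 0.101 0.095 0.098]
269 [196 197 198 199 200 201 202 203 204 205 206] [0.104 0.101 0.1   0.101 0.099 0.1   0.098 0.095 0.096 0.092 0.093]
270 [196 197 198 199 200 201 202 203 204 205 206] [0.103 0.1   0.099 0.099 0.097 0.0
[... 1817 characters left out ...]
6 0.037 0.04  0.043 0.039 0.041 0.003]
265 [236 237 238 239 240 241 242] [0.033 0.037 0.039 0.04  0.038 0.037 0.005]
266 [236 237 238 239 240 241 242] [0.032 0.033 0.034 0.035 0.034 0.033 0.005]
267 [236 237 238 239 240 241 242] [0.026 0.029 0.032 0.032 0.032 0.031 0.003]
268 [235 236 237 238 239 240 241 242] [0.023 0.023 0.027 0.027 0.028 0.029 0.029 0.028]
269 [235 236 237 238 239 240 241 242] [0.018 0.017 0.025 0.028 0.026 0.028 0.028 0.023]
270 [236 237 238 239 240 241 242] [0.017 0.02  0.025 0.025 0.022 0.023 0.024]
271 [237 238 239 240 241 242] [0.016 0.018 0.019 0.022 0.021 0.018]
272 [238 239 240 241 242] [0.015 0.018 0.016 0.016 0.014]
273 [239 240 241 242] [0.017 0.011 0.006 0.011]
```

>>> {"method": "send_rows", "body": {"deltas": [[0,0,-0.02,0,0,0,1],[0,0,-0.035,0,0,0,1],[0,0,-0.035,0,0,0,1]]}}

```text
time_s: 7.88
ee_pos: [0.5391, 0.2284, -0.0105]
orientation: [3.141, 0.0, -0.059]
wrist_force: [-0.5, -0.2, -0.0]
width: 0.0867
```

Fingertips estimated at about 7 mm, with no contact. Closing.

>>> {"method": "send_rows", "body": {"deltas": [[0,0,0,0,0,0,-1],[0,0,0,0,0,0,-1],[0,0,0,0,0,0,-1],[0,0,0,0,0,0,-1],[0,0,0,0,0,0,-1],[0,0,0,0,0,0,-1],[0,0,0,0,0,0,-1],[0,0,0,0,0,0,-1]]}}

```text
time_s: 8.88
ee_pos: [0.5393, 0.2286, -0.0102]
orientation: [3.142, 0.0, -0.058]
wrist_force: [-0.4, 0.3, -0.5]
width: 0.0296
```

>>> {"method": "send_rows", "body": {"deltas": [[0,0,0.04,0,0,0,-1],[0,0,0.1,0,0,0,-1],[0,0,0.2,0,0,0,-1],[0,0,0.32,0,0,0,-1],[0,0,0.44,0,0,0,-1],[0,0,0.54,0,0,0,-1],[0,0,0.62,0,0,0,-1],[0,0,0.65,0,0,0,-1],[0,0,0.65,0,0,0,-1]]}}

```text
time_s: 10.0
ee_pos: [0.5393, 0.2285, 0.1198]
orientation: [3.141, -0.0, -0.059]
wrist_force: [0.9, -0.5, -3.4]
width: 0.0292
```

```bash
python3 - <<'E'
from h import *
d=cap('side','s5.png');e=cap('wrist','w5.png'); o=env.get_obs(); print(o['ee_pos'],o['wrist_force'],o['torque'],o['width'])
E
```

```text
[0.5388834  0.22831812 0.1189625 ] [-0.19428125  0.52633637 -2.89625223] [ 0.07418868  0.04487877 -0.01683311] 0.029223245122377416
```

View pics/s5.png

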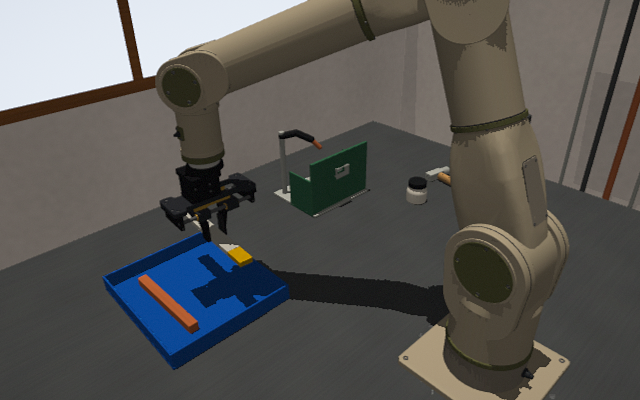

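View pics/w5.png

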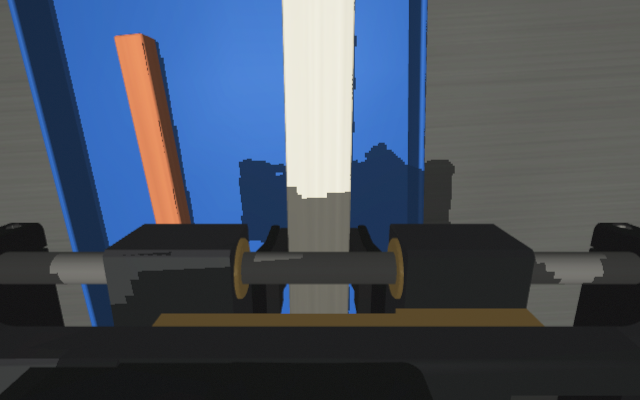

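>>> {"method": "send_rows", "body": {"deltas": [[-0.04,-0.05,0,0,0,0,-1],[-0.12,-0.15,0,0,0,0.01,-1],[-0.2,-0.3,0,0,0,0.02,-1],[-0.3,-0.5,0,0,0,0.034,-1],[-0.4,-0.7,0,0,0,0.034,-1],[-0.5,-0.9,0,0,0,0.034,-1],[-0.5,-1,0,0,0,0.034,-1]]}}

```text
time_s: 10.98
ee_pos: [0.4371, 0.0257, 0.1193]
orientation: [3.14, 0.001, -0.008]
wrist_force: [0.2, -0.1, -2.7]
width: 0.0297
```

>>> {"method": "send_rows", "body": {"deltas": [[0,-0.2,0,0,0,0,-1],[0,-0.4,0,0,0,0,-1],[0,-0.6,0,0,0,0,-1],[0,-0.8,0,0,0,0,-1],[0,-1,0,0,0,0,-1]]}}

```text
time_s: 11.6
ee_pos: [0.4382, -0.1728, 0.1195]
orientation: [3.142, 0.0, -0.005]
wrist_force: [-0.1, 0.7, -2.1]
width: 0.03
```

>>> {"method": "send_rows", "body": {"deltas": [[0,-0.15,0,0,0,0,-1],[0,-0.24,0,0,0,0,-1],[0,-0.28,0,0,0,0,-1],[0,-0.28,0,0,0,0,-1],[0,-0.28,0,0,0,0,-1]]}}

```text
time_s: 12.22
ee_pos: [0.4395, -0.2263, 0.1198]
orientation: [-3.141, -0.0, -0.004]
wrist_force: [-0.6, 0.6, -4.0]
width: 0.0297
```

```bash
python3 - <<'E'
from h import *
d=cap('side','s6.png');e=cap('wrist','w6.png'); o=env.get_obs(); print(o['time_s'],o['ee_pos'],o['orientation'],o['joints'].round(2),o['wrist_force'],o['torque'],o['width'])
P=pts(e)
for v in range(10,225,20): print(v,P[v,318].round(4))
cv2.imwrite('pics/s6c.png',cv2.resize(d['frame'][130:230,250:420,::-1],None,fx=4.6,fy=4.6))
E
```

```text
12.325 [ 0.43954347 -0.22651249  0.11984248] [-3.14156660e+00 -1.60067538e-04 -3.64424363e-03] [ 0.67  0.13 -0.3   1.89  0.04  1.12 -1.23] [-0.57486667 -0.25541609 -2.28939959] [ 0.02347801  0.00177973 -0.03477754] 0.02986078874005645
10 [ 0.5456 -0.226   0.1476]
30 [ 0.5381 -0.226   0.1477]
50 [ 0.5305 -0.226   0.1474]
70 [ 0.5224 -0.226   0.1495]
90 [ 0.5145 -0.2259  0.146 ]
110 [ 0.5061 -0.2259  0.1481]
130 [ 0.4975 -0.2259  0.1476]
150 [ 0.4886 -0.2259  0.1469]
170 [ 0.4795 -0.2258  0.1472]
190 [ 0.4702 -0.2258  0.1479]
210 [ 0.4603 -0.2258  0.1472]
```

View pics/s6c.png

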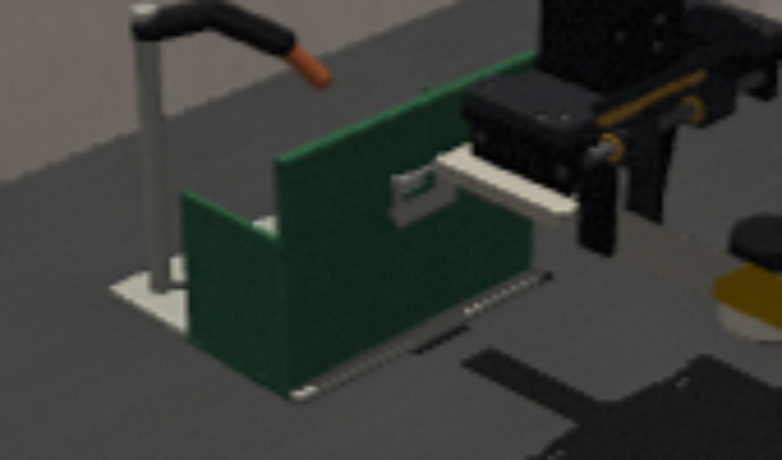

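View pics/w6.png

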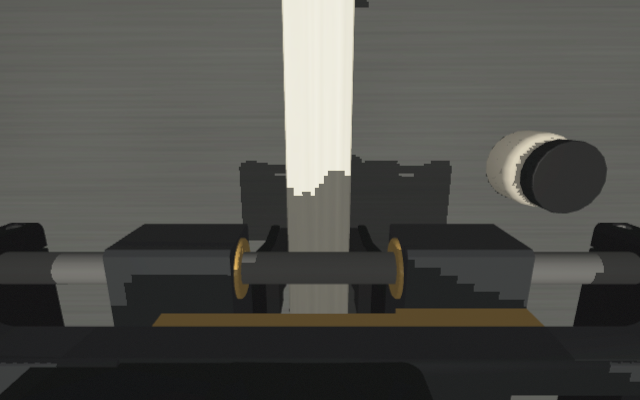

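```bash
cat > bar.py <<'E'
from h import *
def bar(d,zt):
    hsv=cv2.cvtColor(d['frame'],cv2.COLOR_RGB2HSV); f=d['frame'].astype(float).mean(2)
    A=[];B=[]
    for v in range(2,170,4):
        g=np.diff(cv2.GaussianBlur(f[v:v+1],(3,1),0)[0]); 
        a=260+np.argmax(g[260:305])+1; b=335+np.argmin(g[335:375])+1
        p=ray(d,[(a,v),(b,v)],zt); A.append(p[0]);B.append(p[1])
    A=np.array(A);B=np.array(B);w=np.linalg.norm(A-B,axis=1);k=abs(w-np.median(w))<.0015
    C=((A+B)/2)[k]; p=np.polyfit(C[:,0],C[:,1],1); return p,np.median(w),k.sum()
E
python3 - <<'E'
from bar import *
d=dict(np.load('wrist.npz'))
p,w,n=bar(d,.147); print('yaw',np.degrees(np.arctan(p[0])),'w',w,n,'y at tip .57',np.polyval(p,.57),'y at ee',np.polyval(p,.4395))
E
```

```text
yaw -0.07587648197482981 w 0.029578052680498554 42 y at tip .57 -0.22623167444477402 y at ee -0.2260588539199402
```

```bash
python3 - <<'E'
from h import *
f=cv2.imread('pics/w1.png')[:,:,::-1]; hsv=cv2.cvtColor(np.ascontiguousarray(f),cv2.COLOR_RGB2HSV)
d=dict(np.load('wrist.npz'))
from scipy.spatial.transform import Rotation as R
M=np.eye(4);yaw=-.00304;th=np.arcsin(.25)
M[:3,:3]=R.from_euler('z',yaw).as_matrix()@np.array([[0,-np.cos(th),-np.sin(th)],[-1,0,0],[0,np.sin(th),-np.cos(th)]]);M[:3,3]=[.565,-.231,.481]
d['view']=np.linalg.inv(M)
# bright top face / dark front face boundary: max gradient of G channel
g=cv2.GaussianBlur(f[...,1].astype(np.float32),(3,3),0)
L=[]
for u in range(200,436,4):
    c=g[50:70,u]; dv=np.diff(c); i=np.argmin(dv)
    if 0<i<len(dv)-1:
        a,b,e=dv[i-1:i+2]; s=.5*(a-e)/(a-2*b+e)
    else: s=0
    L.append((u,50+i+s+.5))
L=np.array(L); print(L[::12]); W=ray(d,L,.165); p=np.polyfit(W[:,1],W[:,0],1); print('x at -.2293',np.polyval(p,-.2293),'yaw',np.degrees(-np.arctan(p[0])),(W[:,0]-np.polyval(p,W[:,1])).std())
E
```

```text
[[200.          63.2890625 ]
 [248.          63.45605307]
 [296.          63.66465864]
 [344.          64.06540084]
 [392.          64.32258065]]
x at -.2293 0.6030982662896373 yaw -0.45686132223570336 7.169207419564575e-05
```

>>> {"method": "send_rows", "body": {"deltas": [[0,-0.01,-0.05,0,0,-0.004,-1],[0,-0.01,-0.12,0,0,-0.004,-1],[0,-0.01,-0.155,0,0,-0.004,-1],[0,-0.01,-0.155,0,0,-0.004,-1],[0,-0.01,-0.155,0,0,-0.004,-1]]}}

```text
time_s: 12.95
ee_pos: [0.4395, -0.2295, 0.089]
orientation: [3.141, -0.0, -0.011]
wrist_force: [0.4, -0.7, -2.7]
width: 0.0296
```

```bash
python3 - <<'E'
from bar import *
d=cap('side','s7.png');e=cap('wrist'); o=env.get_obs(); print(o['time_s'],o['ee_pos'],o['orientation'],o['wrist_force'],o['torque'],o['width'])
p,w,n=bar(e,.116); print('yaw',np.degrees(np.arctan(p[0])),'w',w,n,'y at tip',np.polyval(p,.57),'y at ee',np.polyval(p,.4395))
cv2.imwrite('pics/s7c.png',cv2.resize(d['frame'][145:205,320:400,::-1],None,fx=9.5,fy=9.5,interpolation=cv2.INTER_CUBIC))
E
```

```text
13.05 [ 0.43961091 -0.22955359  0.08917306] [ 3.14116518e+00 -6.83618170e-04 -1.12892292e-02] [-0.21325939 -0.06142829 -2.88371467] [-0.01225662  0.03990721  0.00608847] 0.02960441082424346
yaw -0.5148877249752494 w 0.029639329317924512 42 y at tip -0.23042094727806692 y at ee -0.22924817927488242
```

View pics/s7c.png

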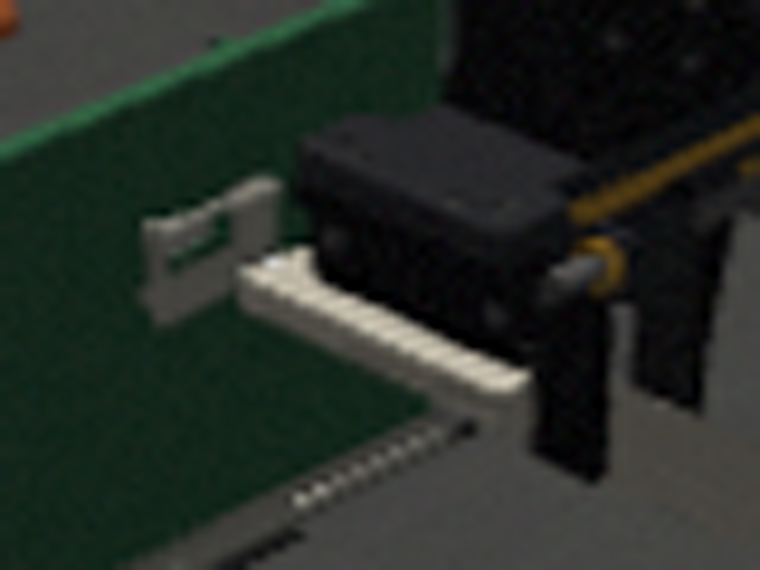

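```bash
python3 - <<'E'
from h import *
d=dict(np.load('side.npz'));V=d['view']
def pr(*X):
    c=V[:3,:3]@np.array(X)+V[:3,3]; u=np.array([d['fx']*c[0]/c[2]+d['cx'],d['fy']*c[1]/c[2]+d['cy']]); return u.round(2), ((u-[320,145])*9.5).round()
print('bar tip TL top',pr(.570,-.2154,.116),'bot',pr(.570,-.2154,.104))
for z in(.125,.095): print('mouth L',z,pr(.593,-.2048,z),'R',pr(.593,-.2538,z))
for z in (.117,.103): print('slot L',pr(.604,-.2133,z),'R',pr(.604,-.2453,z))
E
```

```text
bar tip TL top (array([344.44, 173.63]), array([232., 272.])) bot (array([344.4 , 177.43]), array([232., 308.]))
mouth L 0.125 (array([335.9 , 169.33]), array([151., 231.])) R (array([348.05, 163.76]), array([266., 178.]))
mouth L 0.095 (array([335.89, 178.79]), array([151., 321.])) R (array([347.92, 173.09]), array([265., 267.]))
slot L (array([335.27, 169.62]), array([145., 234.])) R (array([343.18, 166.  ]), array([220., 199.]))
slot L (array([335.27, 174.01]), array([145., 276.])) R (array([343.14, 170.35]), array([220., 241.]))
```

>>> {"method": "send_rows", "body": {"deltas": [[0,0.006,0,0,0,0,-1],[0.04,0.006,0,0,0,0,-1],[0.08,0.006,0,0,0,0,-1],[0.12,0.006,0,0,0,0,-1],[0.14,0.006,0,0,0,0,-1],[0.15,0.006,0,0,0,0,-1],[0.15,0.006,0,0,0,0,-1]]}}

```text
time_s: 13.92
ee_pos: [0.4692, -0.2282, 0.0887]
orientation: [3.142, 0.0, -0.011]
wrist_force: [-0.3, -0.7, -2.1]
width: 0.0298
```

```bash
python3 - <<'E'
from bar import *
d=cap('side');e=cap('wrist','w8.png'); o=env.get_obs(); print(o['time_s'],o['ee_pos'],o['orientation'],o['wrist_force'],o['torque'],o['width'])
cv2.imwrite('pics/s8c.png',cv2.resize(d['frame'][145:205,320:400,::-1],None,fx=9.5,fy=9.5,interpolation=cv2.INTER_CUBIC))
E
```

```text
14.025 [ 0.46910685 -0.22830969  0.08876083] [ 3.14143404e+00  1.46956177e-04 -1.14621516e-02] [ 0.89185606  0.18006056 -3.37638671] [-0.039711    0.02140291 -0.00555857] 0.029597926982244428
```

View pics/s8c.png

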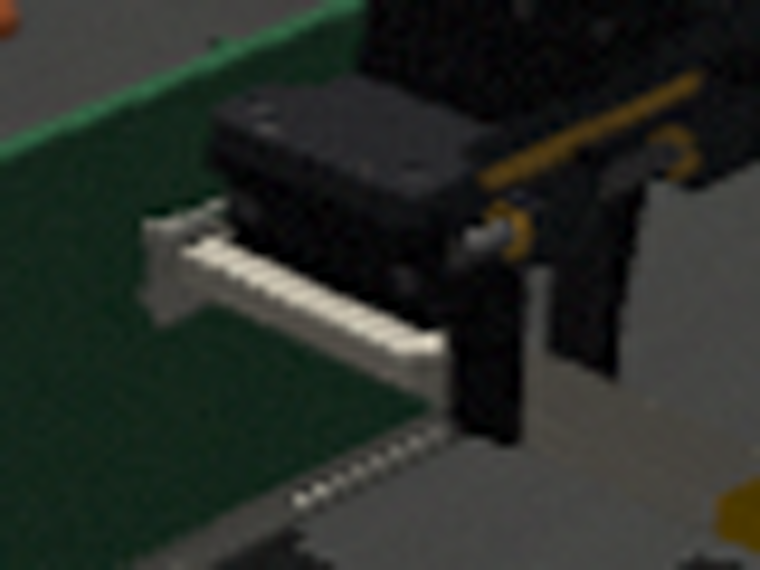

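View pics/w8.png

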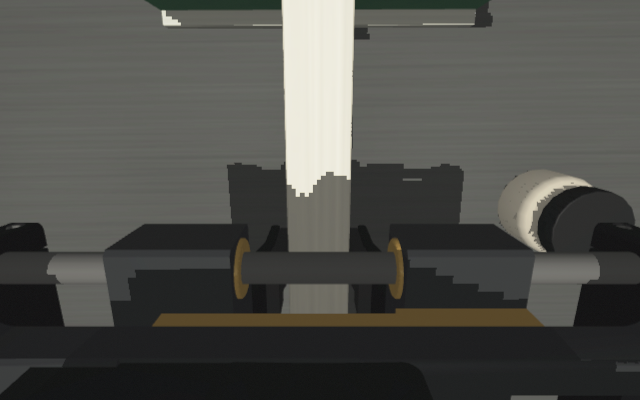

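>>> {"method": "send_rows", "body": {"deltas": [[0.015,0,0,0,0,0,-1],[0.03,0,0,0,0,0,-1],[0.04,0,0,0,0,0,-1],[0.04,0,0,0,0,0,-1]]}}

```text
time_s: 14.52
ee_pos: [0.4775, -0.2281, 0.0887]
orientation: [-3.142, 0.0, -0.011]
wrist_force: [-0.3, 0.1, -2.5]
width: 0.0297
```

>>> {"method": "send_rows", "body": {"deltas": [[0.02,0,0,0,0,0,-1],[0.04,0,0,0,0,0,-1],[0.05,0,0,0,0,0,-1],[0.05,0,0,0,0,0,-1]]}}

```text
time_s: 15.02
ee_pos: [0.4874, -0.2282, 0.0887]
orientation: [-3.142, 0.0, -0.011]
wrist_force: [-0.6, 1.4, -2.9]
width: 0.0295
```

>>> {"method": "send_rows", "body": {"deltas": [[0.025,0,0,0,0,0,-1],[0.05,0,0,0,0,0,-1],[0.075,0,0,0,0,0,-1],[0.1,0,0,0,0,0,-1],[0.1,0,0,0,0,0,-1]]}}

```text
time_s: 15.65
ee_pos: [0.5077, -0.2281, 0.0887]
orientation: [-3.141, -0.0, -0.011]
wrist_force: [-0.3, -0.3, -2.8]
width: 0.0296
```

```bash
python3 - <<'E'
from bar import *
d=cap('scene');e=cap('wrist','w9.png'); o=env.get_obs(); print(o['time_s'],o['ee_pos'],o['orientation'],o['wrist_force'],o['torque'],o['width'])
p,w,n=bar(e,.116); print('yaw',np.degrees(np.arctan(p[0])),'w',w,n,'y at .604',np.polyval(p,.604))
cv2.imwrite('pics/sc9.png',cv2.resize(d['frame'][180:310,260:400,::-1],None,fx=4.6,fy=4.6,interpolation=cv2.INTER_CUBIC))
E
```

```text
15.75 [ 0.50722038 -0.22821412  0.08866981] [-3.14157088e+00  2.34213928e-04 -1.13540967e-02] [-0.68570546 -0.31788367 -2.40452562] [ 0.03124978 -0.01036506  0.06681506] 0.029464604564070084
yaw 1.0883177339780044 w 0.029629419831419458 29 y at .604 -0.22765475908792016
```

View pics/sc9.png

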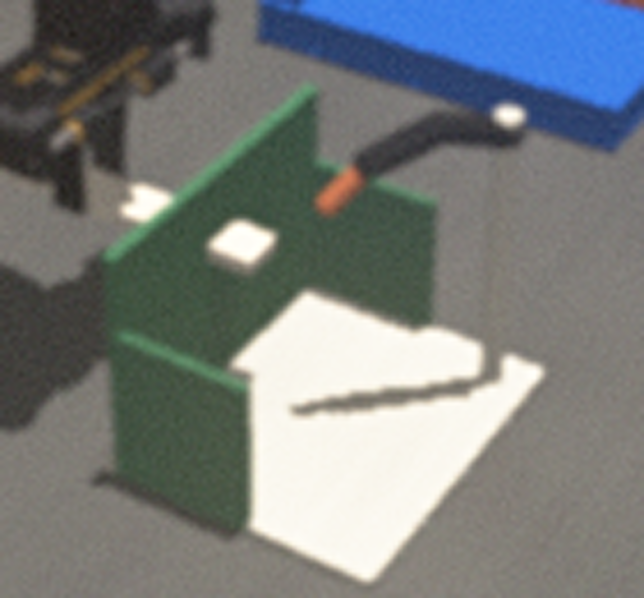

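View pics/w9.png

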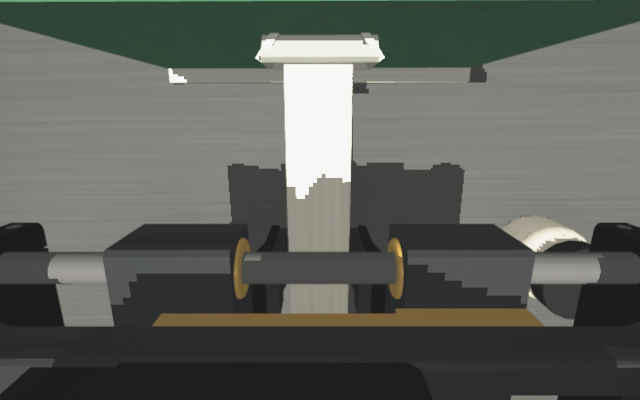

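>>> {"method": "send_rows", "body": {"deltas": [[0.025,-0.002,0,0,0,0,-1],[0.05,-0.004,0,0,0,0,-1],[0.075,-0.004,0,0,0,0,-1],[0.1,-0.004,0,0,0,0,-1],[0.115,-0.004,0,0,0,0,-1],[0.115,-0.004,0,0,0,0,-1],[0.115,-0.004,0,0,0,0,-1]]}}

```text
time_s: 16.62
ee_pos: [0.5302, -0.229, 0.0887]
orientation: [3.142, 0.0, -0.011]
wrist_force: [-0.3, -0.5, -2.2]
width: 0.0296
```

```bash
python3 - <<'E'
from bar import *
d=cap('scene');e=cap('wrist','w10.png');s=cap('side','s10.png'); o=env.get_obs(); print(o['time_s'],o['ee_pos'],o['orientation'],o['wrist_force'],o['torque'],o['width'])
cv2.imwrite('pics/sc10.png',cv2.resize(d['frame'][200:275,280:380,::-1],None,fx=8,fy=8,interpolation=cv2.INTER_CUBIC))
hsv=cv2.cvtColor(d['frame'],cv2.COLOR_RGB2HSV); P=pts(d)
m=(hsv[...,1]<50)&(hsv[...,2]>150); m[:215]=0;m[262:]=0;m[:,:298]=0;m[:,345:]=0; m&=(P[...,2]>.09)&(P[...,2]<.14)
n,l,st,_=cv2.connectedComponentsWithStats(m.astype(np.uint8))
for k in range(1,n):
    if st[k][4]>15:
        q=P[l==k]; print(st[k],q.min(0).round(4),q.max(0).round(4),np.median(q,0).round(4))
        c=cv2.findContours((l==k).astype(np.uint8),0,1)[0][0][:,0]; r=ray(d,c,.116); print(' ray@.116',r.min(0).round(4),r.max(0).round(4))
        A=np.c_[q[:,0],q[:,1],np.ones(len(q))]; print(' top plane slope',np.linalg.lstsq(A,q[:,2],rcond=None)[0])
E
```

```text
16.775 [ 0.53015569 -0.22912223  0.08881111] [ 3.14143041e+00  4.60949459e-05 -1.15142104e-02] [ 0.36207266  0.53092412 -3.54682752] [-0.01185212  0.03682879 -0.02531715] 0.029266046348013504
[305 228  22  12 156] [ 0.61   -0.2473  0.0916] [ 0.6629 -0.1846  0.1227] [ 0.6346 -0.2307  0.116 ]
 ray@.116 [ 0.6063 -0.2491  0.116 ] [ 0.6645 -0.2104  0.116 ]
 top plane slope [-0.00060724 -0.12002503  0.08823652]
```

View pics/sc10.png

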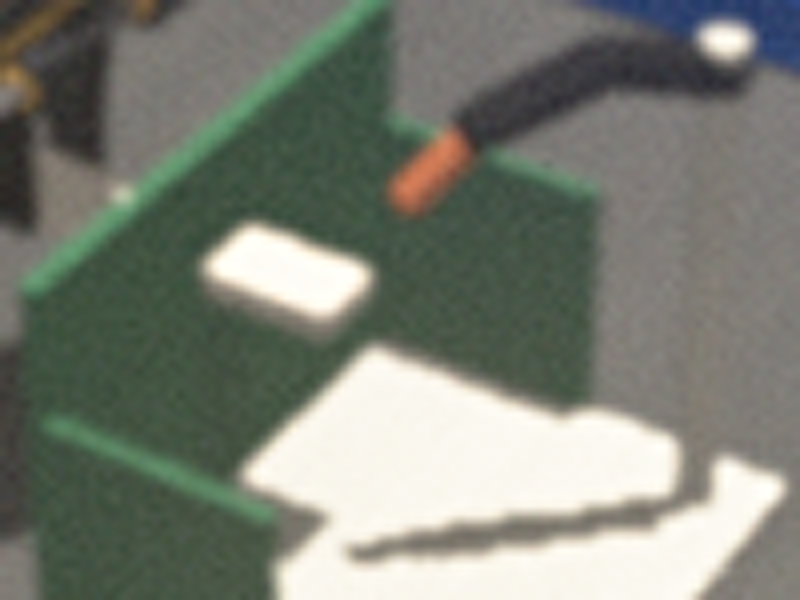

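View pics/w10.png

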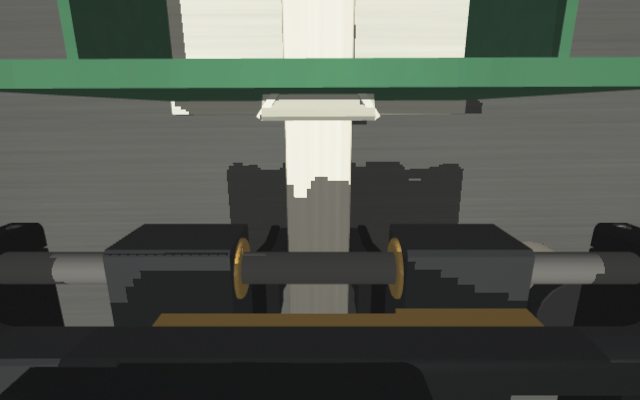

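```bash
python3 - <<'E'
from h import *
d=dict(np.load('scene.npz'))
r=ray(d,[(326.6,234),(321.25,239),(311.25,228),(305.6,233.5)],.116);print(r.round(4)); print(np.linalg.norm(r[0]-r[2]),np.linalg.norm(r[1]-r[3]))
# wrist: panel top edge far/near at z .165
e=dict(np.load('wrist.npz')); g=cv2.GaussianBlur(e['frame'][...,1].astype(np.float32),(3,3),0)
for u in (120,200,440,520):
    c=g[40:110,u]; dv=np.diff(c); a=np.argmax(dv[:30]); b=np.argmin(dv[30:])+30; print(u,a+40.5,b+40.5,ray(e,[(u,a+41),(u,b+41)],.165).round(4)[:,0])
E
```

```text
[[ 0.6631 -0.2147  0.116 ]
 [ 0.6628 -0.2424  0.116 ]
 [ 0.6109 -0.2135  0.116 ]
 [ 0.6119 -0.2441  0.116 ]]
0.05227929516811275 0.05085029060025093
120 58.5 87.5 [0.6117 0.6037]
200 48.5 87.5 [0.6141 0.6035]
440 44.5 86.5 [0.6144 0.603 ]
520 56.5 86.5 [0.611  0.6028]
```

>>> {"method": "send_rows", "body": {"deltas": [[0,0,0,0,0,0,-1],[0,0,0,0,0,0,-1],[0,0,0,0,0,0,-1],[0,0,0,0,0,0,-1]]}}

```text
time_s: 17.27
ee_pos: [0.5303, -0.229, 0.0888]
orientation: [3.141, -0.0, -0.011]
wrist_force: [-0.2, -1.0, -3.3]
width: 0.0295
```

```bash
python3 - <<'E'
from h import *
o=env.get_obs(); print(o['time_s'],o['ee_pos'],o['wrist_force'],o['torque'],abs(o['joint_vel']).max(),o['width'])
if abs(o['wrist_force'][:2]).max()<4 and abs(o['joint_vel']).max()<.02: print(env.job_done())
E
```

```text
17.275 [ 0.53032263 -0.22902443  0.08879558] [-0.2376015  -1.01364731 -3.33342899] [-0.02576023 -0.01571595 -0.00976139] 0.0016478834789657594 0.029459185403230892
the job is handed in; nothing more can be done
None
```

I took the flat bar out of the bin, fed its bare end through the guard's slot from the robot's side, and handed the job in at 17.3 s with the gripper still holding it there.

**Last checks:**
- **Stick-out past the far side:** the scene camera measured 51 to 52 mm. The arm's position put it at about 48 to 50 mm. I take it as about 50 mm.
- **Level and straight:** the bar was level when measured by depth just before insertion. Its direction matched the slot to within about 0.1°.
- **Pressure on the guard:** side forces were 1 N or less, and the vertical force was only the bar's weight of about 3 N.
- **Steadiness:** the arm was at rest, with the fingers 29.5 mm open on the 30 mm bar.

**What disagreed:**
- **First grasp missed:** the fingers closed just above the bar. The pictures showed the fingertips about 33 mm higher than the reported tool height and the stated finger length imply. I corrected for this from the images and the second grasp held.
- **One unusable reading:** a bar angle taken during insertion came out at +1.1°, probably because the slot's lips were in the measured area. I did not use it.

The square bar, jar and hammer were not touched in any move, but I did not re-measure where they lie at the end.

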